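Set out the oval ring moulds in order of size on the baking tray

ROBOT

A 6-joint arm with a two-finger parallel gripper is mounted at the origin on the work surface. World frame = base frame: x ahead of the robot, y to its left, z up, the work surface at z = 0. Lengths are in mm, angles in rad, forces in N, time in s.
With the tool pointing down it reaches from about 300 to 775 mm from the base axis. Payload 14.6 kg.
Tool frame: the origin (TCP) lies on the centre line of the jaws, within the pads' length; the fingertips stand 8 mm ahead of it and the grasp point (between the pads) lies 11 mm behind it; z points along the fingers, y is the line along which they close (so a half turn about z gives the same grasp; the last joint's range is limited). The gripper opens to 94 mm and grips with 3 to 60 N. Pads are 16 mm wide; open, the fingers measure 119 mm over their backs; the gripper's body (75 mm by 177 mm) begins 78 mm behind the grasp point.
Start: joints at [1.097, 0.3, 1.521, -0, 1.321, -0.067], TCP at [217.616, 505.106, 213.446] pointing down, gripper open.
Joint ranges: [-3.03, 3.03], [-0.79, 2.21], [0.23, 2.52], [-1.04, 4.18], [0, 3.07], [-2.55, 2.55]. Speed limits (rad/s): [2.22, 2.22, 2.57, 3.14, 3.14, 3.14].

INTERFACE

Orientations are given as [roll, pitch, yaw] about the fixed x, y, z axes, in that order (R = Rz(yaw) Ry(pitch) Rx(roll)).
In Python, from cell import manip gives the robot as it stands.
- The arm moves only by the tool jog_arm, never from a script. Its argument "rows" is one flat list of numbers, 7 for each row, row after row: the shift along the world's x, y, z in cm, then the turn, a rotation vector about the world's x, y, z in rad, then the closure, from 0 (fully open) to 1 (shut). In form: [dx, dy, dz, rx, ry, rz, fingers, dx, dy, dz, rx, ry, rz, fingers, ...]. A call has 1 to 20 rows; each row shifts and turns the commanded pose from where the row before left it; what a row does not reach is not made up. A row lasts 1/12 s, in which the tool goes at most 41.7 mm and 7.16 degrees, less where a joint would pass 70% of its speed; a pose out of reach is approached as far as the arm can. A call with a gripper value outside its range is refused whole. The fingers move at their own pace and stop on an object; "newtons" is the grip in N (left out, the last holds). Time passes only in rows, so rows that do not move let the fingers close. It gives the time, the measured TCP pose, the force, the opening and the grip force at its end, in the units of the state.
- manip.read_state(): the state, without advancing time (a new reading comes with each control period).
- manip.camera(name): name is "scene" or "top" or "wrist"; returns (picture, depth): 420x560x3 uint8, blue, green, red; 420x560 float32, mm along the optical axis (not along the pixel's ray), 0 where there is no reading.
- manip.camera_model(name): a dict with "K" (3x3 intrinsics, pixels), "R" (3x3) and "t" (3): a world point X has camera coordinates R X + t. Camera axes: x right, y down, z forward; pixel columns grow to the right and rows downward; lengths in mm; the calibration is good to about 2 mm. The wrist camera is an equidistant fisheye: a pixel r from the principal point sees the ray r / f radians off the axis. A picture is of the moment at which its call begins: read the wrist's pose just before it. camera_model takes no time and is no camera call; for the wrist camera it gives the pose at the moment of the call.
- manip.sign_off(): hands the job in; it is judged then, once.
The state is a dict: "clock": time; "joints": joint angles; "qd": joint speeds; "effort": joint torques, N m; "eef_pos": TCP position; "eef_rot": TCP orientation; "wrist_force": force on the tool from outside, world axes, zero at the start; "moment": the same for the moment, N m; "finger_gap": finger opening in mm; "finger_force": force on a finger pad.
Only numpy, scipy, OpenCV 4.12 (cv2) and the standard library are available. Lean on these libraries where they do the work, as an engineer would, in place of code of your own. Each camera call takes 0.05 s, during which the arm holds its last target. There are 200 camera calls.

TASK

Set out the four oval ring moulds for the tiers of a small tower cake: stand one on each cake card on the baking tray, in order of size along the row, the smallest on the card next to the mixing bowl and the largest at the far end by the scale. Each mould is to stand flat in the middle of its card with its length along the card's length; leave the bowl and the scale where they are.

Things in the scene. Friction and masses are not known exactly. Their poses are not given: they have to be found in the camera images.
- mould_a: The smallest of four loose oval ring moulds of bare aluminium, open above and below: 52 mm long, 30 mm wide, 40 mm high, wall 2.5 mm, 22 mm of flat parallel wall along each long side, about 25 to 65 g. It stands on the counter at the start. Origin: centre of its underside; x along its length, y across its width, z up.
- mould_b: The second smallest of four loose oval ring moulds of bare aluminium, open above and below: 62 mm long, 40 mm wide, 40 mm high, wall 2.5 mm, 22 mm of flat parallel wall along each long side, about 25 to 65 g. It stands on the counter at the start. Origin: centre of its underside; x along its length, y across its width, z up.
- mould_c: The second largest of four loose oval ring moulds of bare aluminium, open above and below: 72 mm long, 50 mm wide, 40 mm high, wall 2.5 mm, 22 mm of flat parallel wall along each long side, about 25 to 65 g. It stands on the counter at the start. Origin: centre of its underside; x along its length, y across its width, z up.
- mould_d: The largest of four loose oval ring moulds of bare aluminium, open above and below: 82 mm long, 60 mm wide, 40 mm high, wall 2.5 mm, 22 mm of flat parallel wall along each long side, about 25 to 65 g. It stands on the counter at the start. Origin: centre of its underside; x along its length, y across its width, z up.
- card_p: One of four like white cake cards, 100 x 76 x 3 mm, pull tab at +x end, fixed on a brown baking tray (530 x 325 mm, wall and flange 18 mm high); card top 6 mm above the counter. They lie in a row along the tray's side near the robot, 108 mm apart, long sides facing, in varying places. Origin: centre of underside; x along its length, z up.
- card_q: One of four like white cake cards, 100 x 76 x 3 mm, pull tab at +x end, fixed on a brown baking tray (530 x 325 mm, wall and flange 18 mm high); card top 6 mm above the counter. They lie in a row along the tray's side near the robot, 108 mm apart, long sides facing, in varying places. Origin: centre of underside; x along its length, z up.
- card_r: One of four like white cake cards, 100 x 76 x 3 mm, pull tab at +x end, fixed on a brown baking tray (530 x 325 mm, wall and flange 18 mm high); card top 6 mm above the counter. They lie in a row along the tray's side near the robot, 108 mm apart, long sides facing, in varying places. Origin: centre of underside; x along its length, z up.
- card_s: One of four like white cake cards, 100 x 76 x 3 mm, pull tab at +x end, fixed on a brown baking tray (530 x 325 mm, wall and flange 18 mm high); card top 6 mm above the counter. They lie in a row along the tray's side near the robot, 108 mm apart, long sides facing, in varying places. Origin: centre of underside; x along its length, z up.
- bowl: Steel mixing bowl, loose, 160 mm across, 75 mm high, standing on the counter just beyond one end of the row of cards (either end), about 0.2 m from the nearest card's centre. Origin: centre of its underside, z up.
- scale: White digital kitchen scale, loose, 160 x 150 mm, 24 mm high, on the counter beyond the other end of the row. Origin: centre of its underside, z up.
Not all that is in view belongs to the job. What is shaped like the card_s but orange or pink is not meant.

How it is judged:
By the outcome, as a careful person would: the job done as asked, in the order asked, and still so for the second after the job is handed in, with the robot touching nothing.
It also fails if it takes over 106 s, if anything falls off the work surface, if the arm or the gripper's body presses on something with over 40 N, if the wrist force passes 120 N, or if a joint passes its speed limit or range.

## Working session

There is one attempt and no reset: what is moved stays moved. The work goes in short steps, Python scripts to look and compute and a tool call to move; the robot and the scene stay as the last step left them, time stands still between calls to the robot, and variables do not carry over. Pictures are saved under pics/ and viewed, at most 14 in all, crops included, and the job is handed in when it is done.

Besides the shell and the picture viewer there is one more tool, called after "Call:" as a command line: name --argument value ..., lists and objects as JSON in quotes. jog_arm: Moves the arm, as the interface text tells. Its arguments: {"type":"object","properties":{"rows":{"type":"array"},"newtons":{"type":"number"}},"required":["rows"]}

```bash
mkdir -p pics; ls
python3 - <<'E'
from cell import manip
import cv2,numpy as np
s=manip.read_state();print({k:np.round(v,3).tolist() for k,v in s.items()})
for n in("top","scene"):
    im,d=manip.camera(n);cv2.imwrite(f"pics/{n}0.png",im);np.save(f"pics/{n}0.npy",d)
    m=manip.camera_model(n);print(n,{k:np.round(v,3).tolist() for k,v in m.items()})
E
```

```text
pics
{'clock': 0.0, 'joints': [1.097, 0.3, 1.522, -0.0, 1.321, -0.067], 'qd': [0.0, -0.002, -0.0, -0.0, 0.002, -0.0], 'effort': [0.001, -53.18, -35.273, 0.071, 0.024, -0.0], 'eef_pos': [217.503, 504.87, 212.865], 'eef_rot': [-3.14, -0.0, 2.735], 'wrist_force': [-0.139, -0.818, 0.743], 'moment': [0.033, 0.003, -0.015], 'finger_force': 0.0, 'finger_gap': 93.966}
top {'K': [[476.891, 0.0, 276.273], [0.0, 476.891, 204.155], [0.0, 0.0, 1.0]], 'R': [[0.015, -1.0, -0.009], [-0.996, -0.014, -0.092], [0.092, 0.011, -0.996]], 't': [14.25, 520.674, 1115.558]}
scene {'K': [[434.669, 0.0, 278.091], [0.0, 434.669, 212.563], [0.0, 0.0, 1.0]], 'R': [[-0.061, 0.998, 0.016], [0.735, 0.056, -0.676], [-0.676, -0.029, -0.737]], 't': [32.795, -352.365, 1499.143]}
```

View pics/top0.png

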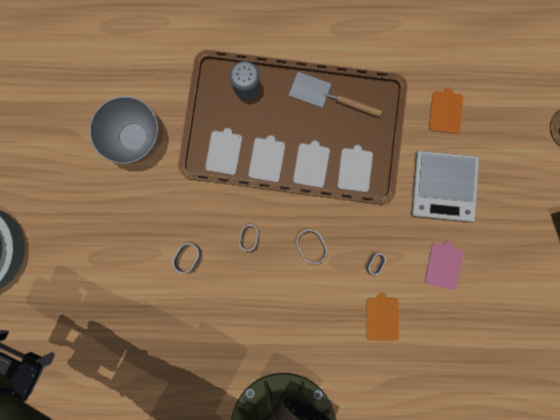

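View pics/scene0.png

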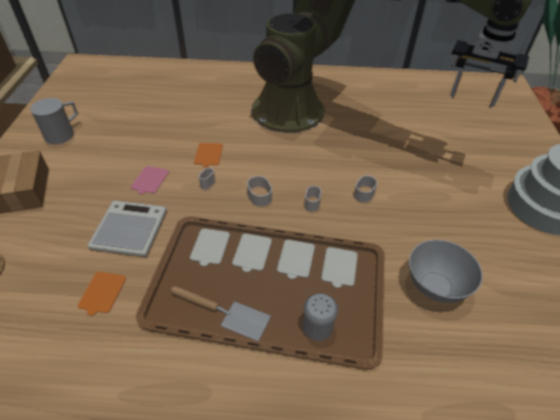

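The top view shows four moulds at (187,258), (249,238), (311,246) and (376,264), and four white cards on the tray at (224,153), (267,160), (312,165) and (356,169). The bowl is at (125,130) on the left, the scale at (446,186) on the right, and there are orange and pink decoy cards at (446,112), (444,266) and (382,318). The scene view agrees. Next I'll measure these and look at a close crop.

```bash
cat > h.py <<'E'
import numpy as np,cv2
from cell import manip
def unproj(m,uv,z,fish=False):
    """pixels -> world points on plane z"""
    K,R,t=[np.array(m[k],float) for k in"KRt"]
    uv=np.atleast_2d(np.asarray(uv,float))
    p=(uv-[K[0,2],K[1,2]])/[K[0,0],K[1,1]]
    if fish:
        r=np.linalg.norm(p,axis=1,keepdims=True)+1e-9
        ray=np.hstack([p/r*np.sin(r),np.cos(r)])
    else: ray=np.hstack([p,np.ones((len(p),1))])
    w=ray@R; c=-R.T@t
    return c+w*((z-c[2])/w[:,2])[:,None]
def proj(m,X,fish=False):
    K,R,t=[np.array(m[k],float) for k in"KRt"]
    c=np.atleast_2d(X)@R.T+t
    if fish:
        a=np.arctan2(np.linalg.norm(c[:,:2],axis=1),c[:,2]);n=np.linalg.norm(c[:,:2],axis=1)+1e-9
        p=c[:,:2]/n[:,None]*a[:,None]
    else: p=c[:,:2]/c[:,2:]
    return p*[K[0,0],K[1,1]]+[K[0,2],K[1,2]]
def cloud(m,d):
    """depth image -> world points HxWx3 (pinhole)"""
    K,R,t=[np.array(m[k],float) for k in"KRt"]
    v,u=np.indices(d.shape)
    c=np.dstack([(u-K[0,2])/K[0,0]*d,(v-K[1,2])/K[1,1]*d,d])
    return (c-t)@R
def rect(P):
    """min-area rectangle: centre, long, short, angle of long axis (rad, near 0)"""
    (c,(w,h),a)=cv2.minAreaRect(np.float32(P[:,:2])); a=np.radians(a)
    if w<h: w,h=h,w; a+=np.pi/2
    a=(a+np.pi/2)%np.pi-np.pi/2
    return np.round([*c,w,h,a],3)
E
python3 - <<'E'
from h import *
im=cv2.imread("pics/top0.png");d=np.load("pics/top0.npy");m=manip.camera_model("top")
P=cloud(m,d)
for n,u in(("table",(300,340)),("traytop",(290,120)),("tray",(334,150))): print(n,P[u[1],u[0]].round(1))
for u,v in((224,153),(267,160),(312,165),(356,169)):
    w=(im.min(2)>150).astype(np.uint8); w=cv2.morphologyEx(w,cv2.MORPH_OPEN,np.ones((11,11),np.uint8))
    _,L=cv2.connectedComponents(w); ys,xs=np.nonzero(L==L[v,u])
    print("card",P[v,u].round(1),rect(unproj(m,np.c_[xs,ys],6)))
for u,v in((187,258),(249,238),(311,246),(376,264)):
    s=np.s_[v-25:v+26,u-25:u+26]; Q=P[s].reshape(-1,3)
    Z=Q[:,2]; g=Q[(Z>34)&(Z<48)]
    print("mould",len(g),rect(g),Z.max().round(1))
cv2.imwrite("pics/crop1.png",cv2.resize(im[115:290,165:395],None,fx=3.4,fy=3.4,interpolation=cv2.INTER_CUBIC))
E
```

```text
table [199.4 -39.1   0.9]
traytop [731.4  -8.8   5.1]
tray [ 658.3 -118.     1.5]
card [645.4 151.6  10.9] [ 6.49410e+02  1.54255e+02  9.84590e+01  7.21340e+01 -1.35000e-01]
card [630.5  46.3   5.6] [ 6.3300e+02  4.7758e+01  9.8243e+01  7.2277e+01 -1.4400e-01]
card [619.2 -63.9   7.3] [ 6.21498e+02 -6.14330e+01  9.97780e+01  7.21730e+01 -1.58000e-01]
card [ 610.5 -170.9    8.9] [ 6.10768e+02 -1.68239e+02  9.78040e+01  7.21820e+01 -1.12000e-01]
mould 116 [389.592 231.67   71.765  50.012  -0.498] 1159.0
mould 84 [ 4.39426e+02  8.55190e+01  6.06830e+01  3.98290e+01 -1.64000e-01] 1159.0
mould 106 [420.666 -61.679  80.048  58.829   0.471] 1159.0
mould 82 [ 382.455 -213.92    51.094   30.03    -0.473] 1159.0
```

View pics/crop1.png

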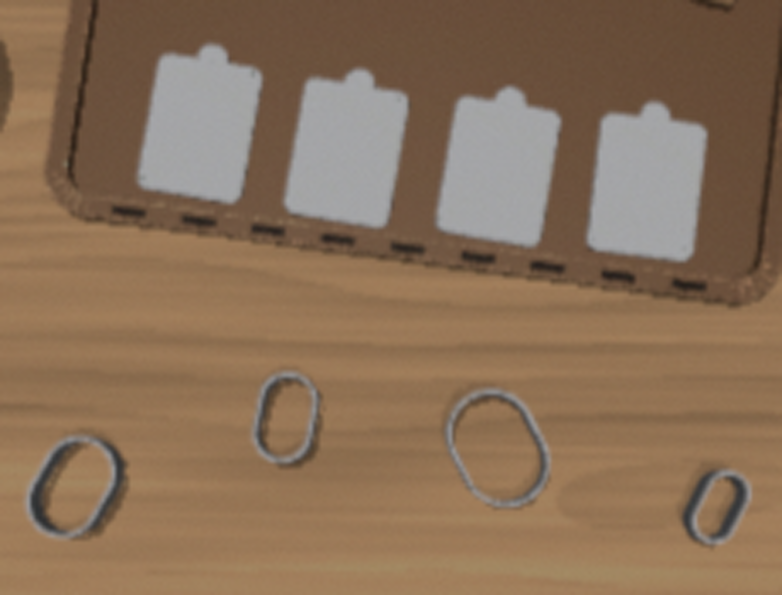

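The crop shows four clean ovals: c at (75,487), b at (287,418), d at (497,447) and a at (718,507). The white tabbed cards are at (200,127), (345,150), (497,170) and (647,186). The fitted sizes match a–d to about 1–2 mm, and the cards are 108 mm apart.

Candidates in the top view:
- **Moulds:** c (187,258) measures 72x50, b (249,238) 61x40, d (311,246) 80x59 and a (376,264) 51x30.
- **Cards:** white at (224,153), (267,160), (312,165) and (356,169) are the targets. Orange (446,112), (382,318) and pink (444,266) are rejected.

The bowl is at the left (+y) end, so a, b, c, d go on the cards from left to right. I'll start with c.

Call:
jog_arm --rows '[1.72, -2.73, -0.9, 0, 0, -0.01, 0, 1.72, -2.73, -0.9, 0, 0, -0.01, 0, 1.72, -2.73, -0.9, 0, 0, -0.01, 0, 1.72, -2.73, -0.9, 0, 0, -0.01, 0, 1.72, -2.73, -0.9, 0, 0, -0.01, 0, 1.72, -2.73, -0.9, 0, 0, -0.01, 0, 1.72, -2.73, -0.9, 0, 0, -0.01, 0, 1.72, -2.73, -0.9, 0, 0, -0.01, 0, 1.72, -2.73, -0.9, 0, 0, -0.01, 0, 1.72, -2.73, -0.9, 0, 0, -0.002, 0, 0, 0, 0, 0, 0, 0, 0, 0, 0, 0, 0, 0, 0, 0]' --newtons 15

```text
clock: 1.1
eef_pos: [389.9, 231.0, 123.0]
eef_rot: [-3.141, -0.001, 2.64]
wrist_force: [0.3, 0.0, 0.7]
finger_gap: 94.0
finger_force: 0.0
```

Run:
```python
from h import *
m=manip.camera_model("wrist");im,d=manip.camera("wrist");cv2.imwrite("pics/w1.png",im)
print({k:np.round(v,3).tolist() for k,v in m.items()},d[d>0].min())
print(proj(m,[[389.6,231.7,40]],True))
```

```text
{'K': [[325.192, 0.0, 279.739], [0.0, 325.192, 213.502], [0.0, 0.0, 1.0]], 'R': [[0.481, 0.876, -0.001], [0.844, -0.463, 0.271], [0.237, -0.131, -0.963]], 't': [-389.542, -225.495, 241.749]} 50.007748
[[281.06145188 221.79242387]]
```

View pics/w1.png

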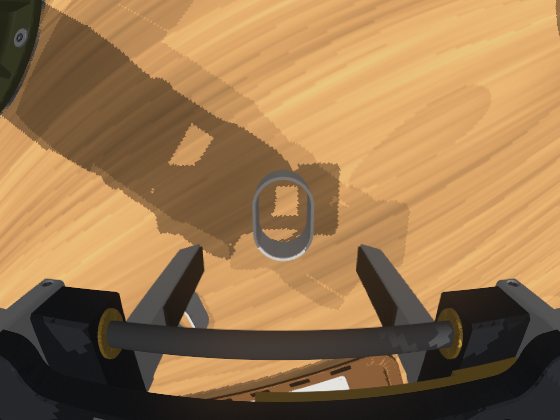

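The wrist view shows mould c at about (283,217), between the open fingers at (190,260) and (370,260). The predicted pixel was (281,222). I'll check it against the wrist depth.

```bash
cat >> h.py <<'E'
def wcloud():
    """wrist picture, world points from its fisheye depth, and the model"""
    m=manip.camera_model("wrist");im,d=manip.camera("wrist")
    K,R,t=[np.array(m[k],float) for k in"KRt"]
    v,u=np.indices(d.shape);p=np.dstack([(u-K[0,2])/K[0,0],(v-K[1,2])/K[1,1]])
    r=np.linalg.norm(p,axis=2,keepdims=True)+1e-9
    c=np.dstack([p/r*np.tan(r),np.ones(d.shape)])*d[...,None]
    P=(c-t)@R; P[d<=0]=np.nan
    return im,P,m
def near(P,xy,z0,z1,rad):
    Q=P.reshape(-1,3); 
    return Q[(Q[:,2]>z0)&(Q[:,2]<z1)&(np.hypot(Q[:,0]-xy[0],Q[:,1]-xy[1])<rad)]
E
python3 - <<'E'
from h import *
im,P,m=wcloud()
g=near(P,(390,232),36,46,60);print(len(g),rect(g),g[:,2].mean(), near(P,(390,232),-10,60,15)[:,2].mean())
E
```

```text
836 [389.384 233.212  73.188  50.07   -0.483] 38.90792369454797 -0.8912771939292177
```

The wrist and top estimates agree to 1.5 mm, with height 39 mm and size 73x50. I'll grasp c.

Call:
jog_arm --rows '[0, 0.1, -2.1, 0, 0, 0.01, 0, 0, 0.04, -2.1, 0, 0, 0, 0, 0, 0, -2.1, 0, 0, 0, 0, 0, 0, -2.1, 0, 0, 0, 0, 0, 0, -2.1, 0, 0, 0, 0, 0, 0, 0, 0, 0, 0, 0.5, 0, 0, 0, 0, 0, 0, 1, 0, 0, 0, 0, 0, 0, 1, 0, 0, 0, 0, 0, 0, 1, 0, 0, 0, 0, 0, 0, 1, 0, 0, 0, 0, 0, 0, 1, 0, 0, 0, 0, 0, 0, 1]'

```text
clock: 2.2
eef_pos: [389.8, 233.6, 19.0]
eef_rot: [3.141, 0.001, 2.653]
wrist_force: [0.2, 0.2, -0.1]
finger_gap: 50.5
finger_force: 0.0
```

Run:
```python
from h import *
im=cv2.imread("pics/top0.png");m=manip.camera_model("top")
big=cv2.resize(im,None,fx=4,fy=4,interpolation=cv2.INTER_CUBIC)
for u,v in((224,153),(267,160),(312,165),(356,169)):
    w=(big.min(2)>115).astype(np.uint8); w=cv2.morphologyEx(w,cv2.MORPH_OPEN,np.ones((51,51),np.uint8))
    _,L=cv2.connectedComponents(w); ys,xs=np.nonzero(L==L[4*v,4*u])
    X=unproj(m,np.c_[(xs-1.5)/4,(ys-1.5)/4],6)[:,:2]
    e=np.linalg.eigh(np.cov(X.T)); a=np.arctan(e[1][1,1]/e[1][0,1])
    print(rect(X),"mom",X.mean(0).round(1),a.round(3),np.sqrt(12*e[0]).round(1))
```

```text
[ 6.50592e+02  1.53807e+02  1.04530e+02  7.66200e+01 -1.44000e-01] mom [649.1 154.2] -0.126 [73.8 98.6]
[ 6.33746e+02  4.75750e+01  1.04555e+02  7.67680e+01 -1.43000e-01] mom [632.4  47.8] -0.13 [73.8 98.7]
[ 6.21609e+02 -6.16920e+01  1.04462e+02  7.64720e+01 -1.55000e-01] mom [620.2 -61.4] -0.141 [73.7 98.5]
[ 6.11294e+02 -1.68577e+02  1.03724e+02  7.65830e+01 -1.13000e-01] mom [ 610.3 -168.4] -0.104 [74.3 99. ]
```

Call:
jog_arm --rows '[0, 0, 0, 0, 0, 0, 1, 0, 0, 0, 0, 0, 0, 1, 0, 0, 0, 0, 0, 0, 1, 0, 0, 1.5, 0, 0, 0, 1, 0, 0, 2.5, 0, 0, 0, 1, 0, 0, 2.5, 0, 0, 0, 1, 0, 0, 2.5, 0, 0, 0, 1]'

```text
clock: 2.78
eef_pos: [389.4, 233.3, 109.5]
eef_rot: [-3.141, -0.0, 2.653]
wrist_force: [-0.8, -0.1, -0.4]
finger_gap: 49.9
finger_force: 15.0
```

Call:
jog_arm --rows '[2.31, -2.95, 0, 0, 0, 0.034, 1, 2.31, -2.95, 0, 0, 0, 0.034, 1, 2.31, -2.95, 0, 0, 0, 0.034, 1, 2.31, -2.95, 0, 0, 0, 0.034, 1, 2.31, -2.95, 0, 0, 0, 0.034, 1, 2.31, -2.95, 0, 0, 0, 0.034, 1, 2.31, -2.95, 0, 0, 0, 0.034, 1, 2.31, -2.95, 0, 0, 0, 0.034, 1, 2.31, -2.95, 0, 0, 0, 0.034, 1, 2.31, -2.95, 0, 0, 0, 0.034, 1, 0, 0, 0, 0, 0, 0, 1, 0, 0, 0, 0, 0, 0, 1, 0, 0, 0, 0, 0, 0, 1]'

```text
clock: 3.87
eef_pos: [620.1, -61.1, 108.0]
eef_rot: [3.141, -0.001, 2.992]
wrist_force: [0.3, 0.5, -0.9]
finger_gap: 49.8
finger_force: 15.0
```

Run:
```python
from h import *
im,P,m=wcloud();cv2.imwrite("pics/w2.png",im)
```

```text
(no output)
```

View pics/w2.png

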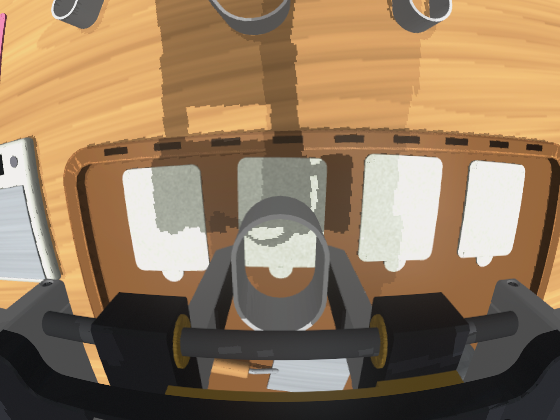

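The wrist view shows the held mould c at (280,275) over card 3, whose near edge runs from (238,158) to (327,157). Card 4 is at (165,220) and card 2 at (400,208). I'll cross-check the card positions from this view.

Run:
```python
from h import *
im=cv2.imread("pics/w2.png");m=manip.camera_model("wrist")
for n,q in((4,[(123,169),(201,165),(209,270),(137,269)]),(2,[(366,154.5),(442,158),(433,259),(358,260)]),(1,[(472,161),(525,165),(512,255),(459,257)]),("3near",[(238,158),(327,157)])):
    X=unproj(m,q,6,True)[:,:2];print(n,X.round(1).tolist(),rect(X) if len(q)>2 else "")
def corners(x,y,a,L,W): 
    c,s=np.cos(a),np.sin(a);return np.array([[x+c*i*L/2-s*j*W/2,y+s*i*L/2+c*j*W/2,6] for i,j in((-1,-1),(-1,1),(1,1),(1,-1))])
v=im.copy()
for x,y,a in((648.7,154.1,-.135),(632.3,47.7,-.136),(620.3,-61.5,-.148),(610.2,-168.4,-.109)):
    cv2.polylines(v,[np.int32(proj(m,corners(x,y,a,100,76),True)*8)],True,(0,0,255),1,cv2.LINE_AA,3)
cv2.imwrite("pics/w2o.png",cv2.resize(v[130:300,100:540],None,fx=1.8,fy=1.8))
```

```text
4 [[554.6, -196.2], [564.9, -121.3], [662.4, -135.0], [653.2, -209.6]] [ 6.09010e+02 -1.65449e+02  9.95350e+01  7.56410e+01 -1.35000e-01]
2 [[576.7, 20.1], [587.6, 93.5], [686.6, 82.4], [673.1, 4.6]] [ 6.31264e+02  5.12910e+01  9.94930e+01  7.89150e+01 -1.59000e-01]
1 [[593.6, 127.4], [603.8, 199.4], [703.6, 187.8], [690.6, 113.4]] [ 6.48597e+02  1.57428e+02  1.00498e+02  7.55350e+01 -1.40000e-01]
3near [[564.3, -88.5], [574.6, -14.0]]
```

View pics/w2o.png

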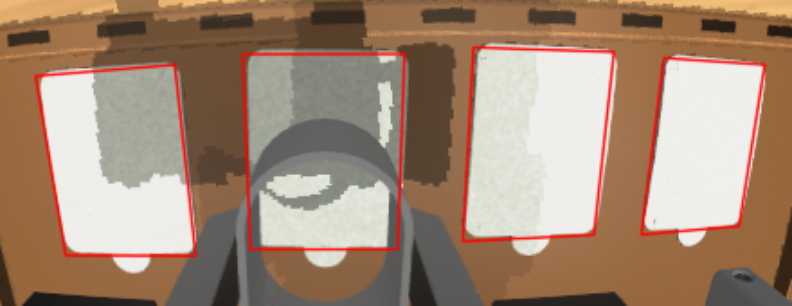

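The top-based outlines (red) sit on the cards to within 2–3 px, with the wrist camera putting them about 3 mm further in +y. I'll split the difference, then set c down and check it.

Call:
jog_arm --rows '[0, 0.1, -2.5, 0, 0, 0, 1, 0, 0, -2.5, 0, 0, 0, 1, 0, 0, -2, 0, 0, 0, 1, 0, 0, -0.8, 0, 0, 0, 1, 0, 0, -0.3, 0, 0, 0, 1, 0, 0, -0.2, 0, 0, 0, 1, 0, 0, 0, 0, 0, 0, 1, 0, 0, 0, 0, 0, 0, 1]'

```text
clock: 4.58
eef_pos: [621.2, -60.4, 26.7]
eef_rot: [-3.142, 0.002, 2.993]
wrist_force: [-1.1, -0.6, -0.7]
finger_gap: 49.7
finger_force: 15.0
```

Call:
jog_arm --rows '[0, 0, -0.15, 0, 0, 0, 1, 0, 0, 0, 0, 0, 0, 1, 0, 0, 0, 0, 0, 0, 0.3, 0, 0, 0, 0, 0, 0, 0.3, 0, 0, 0, 0, 0, 0, 0.3, 0, 0, 0, 0, 0, 0, 0.3, 0, 0, 1, 0, 0, 0, 0.3, 0, 0, 3, 0, 0, 0, 0.3, 0, 0, 3, 0, 0, 0, 0.3, 0, 0, 3, 0, 0, 0, 0.3, 0, 0, 0, 0, 0, 0, 0.3]'

```text
clock: 5.5
eef_pos: [622.9, -60.8, 131.1]
eef_rot: [-3.142, 0.009, 2.993]
wrist_force: [0.4, -0.1, 1.1]
finger_gap: 65.8
finger_force: 0.0
```

Run:
```python
from h import *
im,P,m=wcloud();cv2.imwrite("pics/w3.png",im)
g=near(P,(620,-60),40,54,60);print(len(g),rect(g),g[:,2].mean())
cv2.imwrite("pics/w3c.png",cv2.resize(im[120:320,200:360],None,fx=3.6,fy=3,interpolation=cv2.INTER_CUBIC))
```

```text
912 [ 6.20508e+02 -6.11270e+01  7.30130e+01  5.00800e+01 -1.44000e-01] 44.51338308923336
```

View pics/w3c.png

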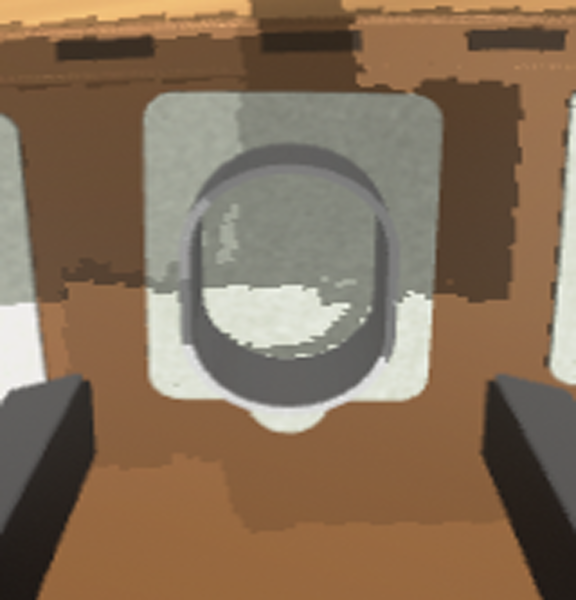

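The crop shows mould c upright on card 3. The card corners are at about (143,92), (443,93), (428,401) and (150,398), and the mould rim centre is near (288,285). I'll measure mould against card in this same view.

Run:
```python
from h import *
m=manip.camera_model("wrist");im=cv2.imread("pics/w3.png");s=manip.read_state();print(s["eef_pos"].round(1) if hasattr(s["eef_pos"],'round') else s["eef_pos"],s["eef_rot"])
q=np.array([(143,92),(443,93),(428,401),(150,398)])/[3.6,3]+[200,120]-.3
X=unproj(m,q,6,True)[:,:2];print(X.round(1).tolist(),rect(X),X.mean(0))
# rim inner/outer extents from picture: left outer 180,right outer 400 at mid, top outer 163 (288), bottom 407
r=np.array([(181,270),(400,270),(288,163),(288,407)])/[3.6,3]+[200,120]-.3
R=unproj(m,r,46,True)[:,:2];print(R.round(1).tolist())
```

```text
[622.  -60.7 128. ] [-3.14155651  0.00616416  2.99276848]
[[562.1, -88.9], [573.5, -14.8], [671.7, -30.3], [659.4, -104.8]] [ 6.16728e+02 -5.98420e+01  9.94590e+01  7.55090e+01 -1.57000e-01] [616.69119611 -59.70834324]
[[607.8, -83.4], [615.1, -34.9], [582.7, -55.4], [650.8, -65.6]]
```

Mould c is within about 1 mm of the card centre and has the right angle. Next is mould b.

Call:
jog_arm --rows '[-3.02, 2.45, -0.3, 0, 0, -0.003, 0.3, -3.02, 2.45, -0.3, 0, 0, -0.003, 0.3, -3.02, 2.45, -0.3, 0, 0, -0.003, 0.3, -3.02, 2.45, -0.3, 0, 0, -0.003, 0.3, -3.02, 2.45, -0.3, 0, 0, -0.003, 0.3, -3.02, 2.45, -0.3, 0, 0, 0, 0.3, 0, 0, 0, 0, 0, 0, 0.3, 0, 0, 0, 0, 0, 0, 0.3, 0, 0, 0, 0, 0, 0, 0.3, 0, 0, 0, 0, 0, 0, 0.3]'

```text
clock: 6.38
eef_pos: [440.1, 86.0, 105.9]
eef_rot: [-3.141, 0.0, 2.977]
wrist_force: [0.7, -0.5, 0.2]
finger_gap: 66.0
finger_force: 0.0
```

Run:
```python
from h import *
im,P,m=wcloud()
g=near(P,(439,86),36,46,50);print(len(g),rect(g),g[:,2].mean());s=manip.read_state();print(s["eef_pos"],s["eef_rot"])
```

```text
811 [ 4.39085e+02  8.72230e+01  6.24510e+01  3.98650e+01 -1.85000e-01] 38.876981244821636
[440.07819533  85.90698537 105.81997268] [-3.14149973e+00 -6.10711147e-05  2.97676835e+00]
```

Call:
jog_arm --rows '[-0.08, 0.05, -2.2, 0, 0, -0.007, 0.3, 0, 0, -2.2, 0, 0, 0, 0.3, 0, 0, -2.2, 0, 0, 0, 0.3, 0, 0, -2.1, 0, 0, 0, 0.3, 0, 0, 0, 0, 0, 0, 0.3, 0, 0, 0, 0, 0, 0, 1, 0, 0, 0, 0, 0, 0, 1, 0, 0, 0, 0, 0, 0, 1, 0, 0, 0, 0, 0, 0, 1, 0, 0, 0, 0, 0, 0, 1, 0, 0, 0, 0, 0, 0, 1, 0, 0, 0, 0, 0, 0, 1, 0, 0, 0, 0, 0, 0, 1, 0, 0, 0, 0, 0, 0, 1, 0, 0, 1.5, 0, 0, 0, 1, 0, 0, 2.5, 0, 0, 0, 1, 0, 0, 2.5, 0, 0, 0, 1, 0, 0, 2.5, 0, 0, 0, 1]'

```text
clock: 7.93
eef_pos: [438.4, 87.0, 110.3]
eef_rot: [-3.142, -0.0, 2.971]
wrist_force: [0.5, 0.2, 0.4]
finger_gap: 39.7
finger_force: 15.0
```

Call:
jog_arm --rows '[3.22, -0.63, 0, 0, 0, 0.006, 1, 3.22, -0.63, 0, 0, 0, 0.006, 1, 3.22, -0.63, 0, 0, 0, 0.006, 1, 3.22, -0.63, 0, 0, 0, 0.006, 1, 3.22, -0.63, 0, 0, 0, 0.006, 1, 3.22, -0.63, 0, 0, 0, 0.003, 1, 0, 0, 0, 0, 0, 0, 1, 0, 0, 0, 0, 0, 0, 1, 0, 0, -2.5, 0, 0, 0, 1, 0, 0, -2.5, 0, 0, 0, 1, 0, 0, -2, 0, 0, 0, 1, 0, 0, -0.8, 0, 0, 0, 1, 0, 0, 0, 0, 0, 0, 1, 0, 0, 0, 0, 0, 0, 1, 0, 0, 0, 0, 0, 0, 1]'

```text
clock: 9.18
eef_pos: [632.4, 49.4, 32.8]
eef_rot: [3.141, 0.002, 3.004]
wrist_force: [-0.4, 0.2, 0.5]
finger_gap: 39.7
finger_force: 15.0
```

Call:
jog_arm --rows '[0, -0.03, -0.4, 0, 0, 0, 1, 0, 0, -0.3, 0, 0, 0, 1, 0, 0, -0.05, 0, 0, 0, 1, 0, 0, 0, 0, 0, 0, 1, 0, 0, 0, 0, 0, 0, 0.4, 0, 0, 0, 0, 0, 0, 0.4, 0, 0, 0, 0, 0, 0, 0.4, 0, 0, 0, 0, 0, 0, 0.4, 0, 0, 1, 0, 0, 0, 0.4, 0, 0, 3, 0, 0, 0, 0.4, 0, 0, 3, 0, 0, 0, 0.4, 0, 0, 3, 0, 0, 0, 0.4, 0, 0, 0, 0, 0, 0, 0.4, 0, 0, 0, 0, 0, 0, 0.4, 0, 0, 0, 0, 0, 0, 0.4]'

```text
clock: 10.43
eef_pos: [631.5, 48.9, 123.1]
eef_rot: [-3.142, -0.001, 3.004]
wrist_force: [-0.3, 0.4, 0.5]
finger_gap: 56.2
finger_force: 0.0
```

Run:
```python
from h import *
im,P,m=wcloud();cv2.imwrite("pics/w4.png",im)
g=near(P,(632,49),40,54,50);print(len(g),rect(g),g[:,2].mean())
# white card region, rectangle fit at z=6 by mask
for n,z in((2,(632,49)),(3,(620,-60))):
    Q=near(P,z,0,12,62)
    print(n,len(Q),Q[:,2].mean())
v=im.copy()
def rr(x,y,a,L,W,h):
    c,s=np.cos(a),np.sin(a);return np.array([[x+c*i*L/2-s*j*W/2,y+s*i*L/2+c*j*W/2,h] for i,j in((-1,-1),(-1,1),(1,1),(1,-1))])
x,y,_,_,a=rect(g)
cv2.polylines(v,[np.int32(proj(m,rr(x,y,a,100,76,6),True)*8)],True,(0,0,255),1,cv2.LINE_AA,3)
cv2.imwrite("pics/w4c.png",cv2.resize(v[120:320,180:380],None,fx=3,fy=3,interpolation=cv2.INTER_CUBIC))
```

```text
800 [ 6.32683e+02  4.81440e+01  6.29840e+01  4.00450e+01 -1.52000e-01] 44.494939297194705
2 11091 4.05376474993903
3 7965 4.217771141975591
```

View pics/w4c.png

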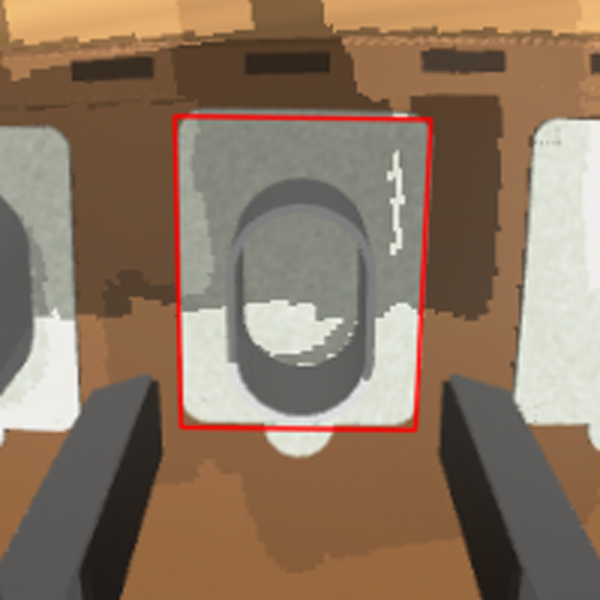

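The red outline, centred on mould b, matches the card to within about 5 crop px, or 1.5 mm. It is centred across the card and about 1.5 mm toward the tab, which is good enough. Next is mould d.

Call:
jog_arm --rows '[-2.64, -1.37, -0.2, 0, 0, 0.076, 0, -2.64, -1.37, -0.2, 0, 0, 0.076, 0, -2.64, -1.37, -0.2, 0, 0, 0.076, 0, -2.64, -1.37, -0.2, 0, 0, 0.076, 0, -2.64, -1.37, -0.2, 0, 0, 0.076, 0, -2.64, -1.37, -0.2, 0, 0, 0.076, 0, -2.64, -1.37, -0.2, 0, 0, 0.076, 0, -2.64, -1.37, -0.2, 0, 0, 0.076, 0, 0, 0, 0, 0, 0, 0, 0, 0, 0, 0, 0, 0, 0, 0, 0, 0, 0, 0, 0, 0, 0, 0, 0, 0, 0, 0, 0, 0]'

```text
clock: 11.48
eef_pos: [421.2, -60.4, 107.2]
eef_rot: [3.141, -0.0, -2.672]
wrist_force: [0.5, 0.5, 0.7]
finger_gap: 94.1
finger_force: 0.0
```

Run:
```python
from h import *
im,P,m=wcloud()
g=near(P,(421,-61),36,46,60);print(len(g),rect(g),g[:,2].mean());s=manip.read_state();print(s["eef_pos"],s["eef_rot"],s["joints"])
```

```text
1065 [420.572 -60.273  82.44   60.291   0.473] 38.81886321154681
[421.13688687 -60.35079702 107.19397291] [ 3.14128438e+00 -2.62320905e-04 -2.67139424e+00] [-2.28512328e-01  1.54223969e-01  1.97148367e+00  7.91698761e-05
  1.01628416e+00 -2.26954872e+00]
```

Call:
jog_arm --rows '[-0.05, -0.02, -2.2, 0, 0, 0.001, 0, 0, 0, -2.2, 0, 0, 0, 0, 0, 0, -2.2, 0, 0, 0, 0, 0, 0, -2.2, 0, 0, 0, 0, 0, 0, 0, 0, 0, 0, 0, 0, 0, 0, 0, 0, 0, 1, 0, 0, 0, 0, 0, 0, 1, 0, 0, 0, 0, 0, 0, 1, 0, 0, 0, 0, 0, 0, 1, 0, 0, 0, 0, 0, 0, 1, 0, 0, 0, 0, 0, 0, 1, 0, 0, 0, 0, 0, 0, 1, 0, 0, 0, 0, 0, 0, 1, 0, 0, 0, 0, 0, 0, 1, 0, 0, 1.5, 0, 0, 0, 1, 0, 0, 2.5, 0, 0, 0, 1, 0, 0, 2.5, 0, 0, 0, 1, 0, 0, 2.5, 0, 0, 0, 1, 0, 0, 0, 0, 0, 0, 1]'

```text
clock: 13.12
eef_pos: [421.9, -61.3, 113.6]
eef_rot: [-3.137, 0.005, -2.67]
wrist_force: [0.2, -0.7, 1.2]
finger_gap: 60.1
finger_force: 15.0
```

Call:
jog_arm --rows '[2.36, -1.33, 0, 0, 0, -0.073, 1, 2.36, -1.33, 0, 0, 0, -0.073, 1, 2.36, -1.33, 0, 0, 0, -0.073, 1, 2.36, -1.33, 0, 0, 0, -0.073, 1, 2.36, -1.33, 0, 0, 0, -0.073, 1, 2.36, -1.33, 0, 0, 0, -0.073, 1, 2.36, -1.33, 0, 0, 0, -0.073, 1, 2.36, -1.33, 0, 0, 0, -0.075, 1, 0, 0, 0, 0, 0, 0, 1, 0, 0, 0, 0, 0, 0, 1, 0, 0, -2.5, 0, 0, 0, 1, 0, 0, -2.5, 0, 0, 0, 1, 0, 0, -2, 0, 0, 0, 1, 0, 0, -0.5, 0, 0, 0, 1, 0, 0, 0, 0, 0, 0, 1, 0, 0, 0, 0, 0, 0, 1, 0, 0, 0, 0, 0, 0, 1]'

```text
clock: 14.53
eef_pos: [609.5, -167.4, 36.1]
eef_rot: [-3.141, 0.002, 3.027]
wrist_force: [-0.3, 0.5, -0.8]
finger_gap: 59.8
finger_force: 15.0
```

Call:
jog_arm --rows '[0, 0, -0.5, 0, 0, 0, 1, 0, 0, -0.4, 0, 0, 0, 1, 0, 0, -0.15, 0, 0, 0, 1, 0, 0, 0, 0, 0, 0, 1, 0, 0, 0, 0, 0, 0, 0.15, 0, 0, 0, 0, 0, 0, 0.15, 0, 0, 0, 0, 0, 0, 0.15, 0, 0, 0, 0, 0, 0, 0.15, 0, 0, 1, 0, 0, 0, 0.15, 0, 0, 3, 0, 0, 0, 0.15, 0, 0, 3, 0, 0, 0, 0.15, 0, 0, 3, 0, 0, 0, 0.15, 0, 0, 0, 0, 0, 0, 0.15, 0, 0, 0, 0, 0, 0, 0.15, 0, 0, 0, 0, 0, 0, 0.15]'

```text
clock: 15.78
eef_pos: [608.6, -167.2, 123.6]
eef_rot: [3.141, -0.001, 3.027]
wrist_force: [0.5, -0.5, 0.3]
finger_gap: 79.9
finger_force: 0.0
```

```bash
cat >> h.py <<'E'
def rr(x,y,a,L,W,h):
    c,s=np.cos(a),np.sin(a);return np.array([[x+c*i*L/2-s*j*W/2,y+s*i*L/2+c*j*W/2,h] for i,j in((-1,-1),(-1,1),(1,1),(1,-1))])
def overlay(xy,name):
    """mould rim rect; outline of a card centred under it, drawn on the wrist picture"""
    im,P,m=wcloud();g=near(P,xy,40,54,56);print(len(g),rect(g),g[:,2].mean())
    x,y,_,_,a=rect(g);v=im.copy()
    cv2.polylines(v,[np.int32(proj(m,rr(x,y,a,100,76,6),True)*8)],True,(0,0,255),1,cv2.LINE_AA,3)
    cv2.imwrite(name,cv2.resize(v[120:320,180:380],None,fx=3,fy=3,interpolation=cv2.INTER_CUBIC))
E
python3 -c "
from h import *
overlay((610,-167),'pics/w5c.png')"
```

```text
1057 [ 6.09692e+02 -1.68237e+02  8.23130e+01  6.03270e+01 -1.13000e-01] 44.50685839635322
```

View pics/w5c.png

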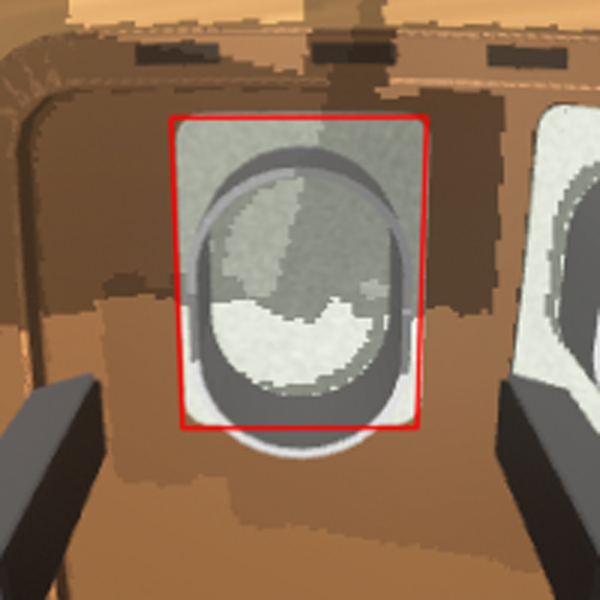

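The outline centred on mould d lies on card 4 to within about 1 mm. The last one is mould a.

Call:
jog_arm --rows '[-3.24, -0.66, -0.2, 0, 0, -0.051, 0.4, -3.24, -0.66, -0.2, 0, 0, -0.051, 0.4, -3.24, -0.66, -0.2, 0, 0, -0.051, 0.4, -3.24, -0.66, -0.2, 0, 0, -0.051, 0.4, -3.24, -0.66, -0.2, 0, 0, -0.051, 0.4, -3.24, -0.66, -0.2, 0, 0, -0.051, 0.4, -3.24, -0.66, -0.2, 0, 0, -0.051, 0.4, 0, 0, 0, 0, 0, 0, 0.4, 0, 0, 0, 0, 0, 0, 0.4, 0, 0, 0, 0, 0, 0, 0.4, 0, 0, 0, 0, 0, 0, 0.4]'

```text
clock: 16.75
eef_pos: [382.8, -213.3, 109.7]
eef_rot: [3.142, -0.0, 2.671]
wrist_force: [-0.7, 0.1, 0.0]
finger_gap: 56.4
finger_force: 0.0
```

Run:
```python
from h import *
im,P,m=wcloud()
g=near(P,(382.5,-213.5),36,46,45);print(len(g),rect(g),g[:,2].mean());s=manip.read_state();print(s["eef_pos"],s["eef_rot"])
```

```text
589 [ 382.135 -213.176   52.164   29.474   -0.452] 38.89925391620032
[ 382.80132024 -213.29462285  109.68892421] [ 3.14151647e+00 -3.90540468e-04  2.67099693e+00]
```

Call:
jog_arm --rows '[-0.05, 0, -2.3, 0, 0, 0.008, 0.4, 0, 0, -2.3, 0, 0, 0, 0.4, 0, 0, -2.3, 0, 0, 0, 0.4, 0, 0, -2.15, 0, 0, 0, 0.4, 0, 0, 0, 0, 0, 0, 0.4, 0, 0, 0, 0, 0, 0, 1, 0, 0, 0, 0, 0, 0, 1, 0, 0, 0, 0, 0, 0, 1, 0, 0, 0, 0, 0, 0, 1, 0, 0, 0, 0, 0, 0, 1, 0, 0, 0, 0, 0, 0, 1, 0, 0, 0, 0, 0, 0, 1, 0, 0, 0, 0, 0, 0, 1, 0, 0, 0, 0, 0, 0, 1, 0, 0, 1.5, 0, 0, 0, 1, 0, 0, 2.5, 0, 0, 0, 1, 0, 0, 2.5, 0, 0, 0, 1, 0, 0, 2.5, 0, 0, 0, 1, 0, 0, 0, 0, 0, 0, 1]'

```text
clock: 18.38
eef_pos: [383.3, -214.6, 113.9]
eef_rot: [-3.141, 0.007, 2.678]
wrist_force: [0.1, -0.3, 0.2]
finger_gap: 29.5
finger_force: 15.0
```

Call:
jog_arm --rows '[2.05, 2.84, 0, 0, 0, 0.025, 1, 2.05, 2.84, 0, 0, 0, 0.025, 1, 2.05, 2.84, 0, 0, 0, 0.025, 1, 2.05, 2.84, 0, 0, 0, 0.025, 1, 2.05, 2.84, 0, 0, 0, 0.025, 1, 2.05, 2.84, 0, 0, 0, 0.025, 1, 2.05, 2.84, 0, 0, 0, 0.025, 1, 2.05, 2.84, 0, 0, 0, 0.025, 1, 2.05, 2.84, 0, 0, 0, 0.025, 1, 2.05, 2.84, 0, 0, 0, 0.025, 1, 2.05, 2.84, 0, 0, 0, 0.025, 1, 2.05, 2.84, 0, 0, 0, 0.025, 1, 2, 2.8, 0, 0, 0, 0.028, 1, 0, 0, 0, 0, 0, 0, 1, 0, 0, 0, 0, 0, 0, 1, 0, 0, -2.5, 0, 0, 0, 1, 0, 0, -2.5, 0, 0, 0, 1, 0, 0, -2, 0, 0, 0, 1, 0, 0, 0, 0, 0, 0, 1, 0, 0, 0, 0, 0, 0, 1]'

```text
clock: 20.05
eef_pos: [647.0, 154.4, 39.1]
eef_rot: [-3.141, -0.002, 3.005]
wrist_force: [0.5, 0.8, 0.1]
finger_gap: 30.1
finger_force: 15.0
```

Call:
jog_arm --rows '[0.08, 0.07, -0.5, 0, 0, 0.001, 1, 0, 0, -0.3, 0, 0, 0, 1, 0, 0, 0, 0, 0, 0, 1, 0, 0, 0, 0, 0, 0, 1]'

```text
clock: 20.38
eef_pos: [648.6, 156.0, 32.0]
eef_rot: [3.141, 0.001, 3.007]
wrist_force: [-0.6, 0.9, -0.1]
finger_gap: 30.0
finger_force: 15.0
```

Call:
jog_arm --rows '[-0.05, -0.06, -0.4, 0, 0, 0, 1, 0, 0, -0.28, 0, 0, 0, 1, 0, 0, 0, 0, 0, 0, 1, 0, 0, 0, 0, 0, 0, 1, 0, 0, 0, 0, 0, 0, 0.45, 0, 0, 0, 0, 0, 0, 0.45, 0, 0, 0, 0, 0, 0, 0.45, 0, 0, 0, 0, 0, 0, 0.45, 0, 0, 1, 0, 0, 0, 0.45, 0, 0, 3, 0, 0, 0, 0.45, 0, 0, 3, 0, 0, 0, 0.45, 0, 0, 3, 0, 0, 0, 0.45, 0, 0, 0, 0, 0, 0, 0.45, 0, 0, 0, 0, 0, 0, 0.45, 0, 0, 0, 0, 0, 0, 0.45]'

```text
clock: 21.63
eef_pos: [647.6, 155.3, 124.2]
eef_rot: [-3.141, -0.001, 3.007]
wrist_force: [0.1, -0.1, 0.1]
finger_gap: 51.5
finger_force: 0.0
```

```bash
python3 -c "
from h import *
overlay((648,155),'pics/w6c.png')"
```

```text
628 [ 6.47728e+02  1.54601e+02  5.23420e+01  2.98690e+01 -1.19000e-01] 44.570915605598366
```

View pics/w6c.png

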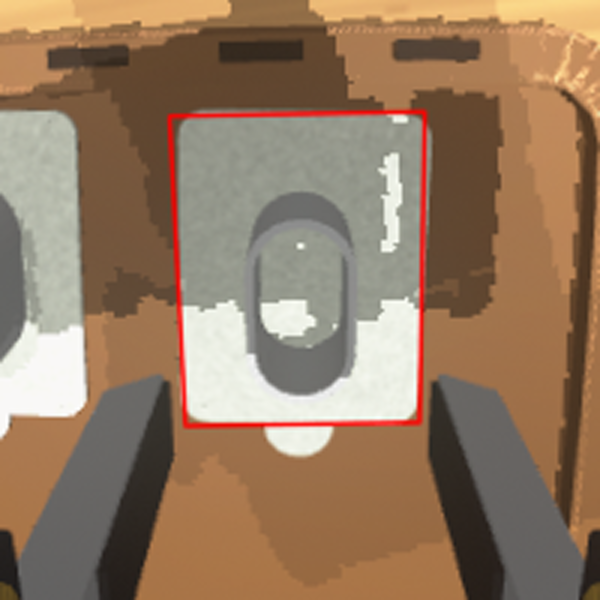

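The outline centred on mould a matches card 1 to about 1–1.5 mm. I'll back the arm off and check everything from the top.

Call:
jog_arm --rows '[0, 0, 3, 0, 0, 0, 0.45, -3.5, 0, 1, 0, 0, 0, 0.45, -3.5, 0, 1, 0, 0, 0, 0.45, -3.5, 0, 1, 0, 0, 0, 0.45, -3.5, 0, 1, 0, 0, 0, 0.45, -3.5, 0, 1, 0, 0, 0, 0.45, -3.5, 0, 1, 0, 0, 0, 0.45, -3.5, 0, 0, 0, 0, 0, 0.45, -2.5, 2.5, 0, 0, 0, 0, 0.45, -2, 3, 0, 0, 0, 0, 0.45, -1.5, 3, 0, 0, 0, 0, 0.45, 0, 0, 0, 0, 0, 0, 0.45, 0, 0, 0, 0, 0, 0, 0.45]'

```text
clock: 22.77
eef_pos: [342.0, 241.1, 213.9]
eef_rot: [-3.141, -0.001, 3.01]
wrist_force: [-0.0, 0.2, 0.7]
finger_gap: 51.9
finger_force: 0.0
```

Run:
```python
from h import *
im,d=manip.camera("top");m=manip.camera_model("top");P=cloud(m,d)
v=im.copy()
for x,y,n in((648.7,154.1,'a'),(632.3,47.7,'b'),(620.3,-61.5,'c'),(610.2,-168.4,'d')):
    g=near(P,(x,y),41,52,50);r=rect(g);print(n,r)
    cv2.polylines(v,[np.int32(proj(m,rr(r[0],r[1],r[4],100,76,6))*8)],True,(0,0,255),1,cv2.LINE_AA,3)
cv2.imwrite("pics/top1.png",cv2.resize(v[40:260,80:490],None,fx=1.95,fy=1.95,interpolation=cv2.INTER_CUBIC))
```

```text
a [ 6.47197e+02  1.52878e+02  5.11420e+01  3.05500e+01 -1.49000e-01]
b [ 6.31396e+02  4.66380e+01  6.04380e+01  4.02700e+01 -6.90000e-02]
c [ 6.20661e+02 -6.26020e+01  7.26160e+01  4.95730e+01 -1.39000e-01]
d [ 6.09760e+02 -1.69593e+02  8.21210e+01  6.04290e+01 -1.33000e-01]
```

View pics/top1.png

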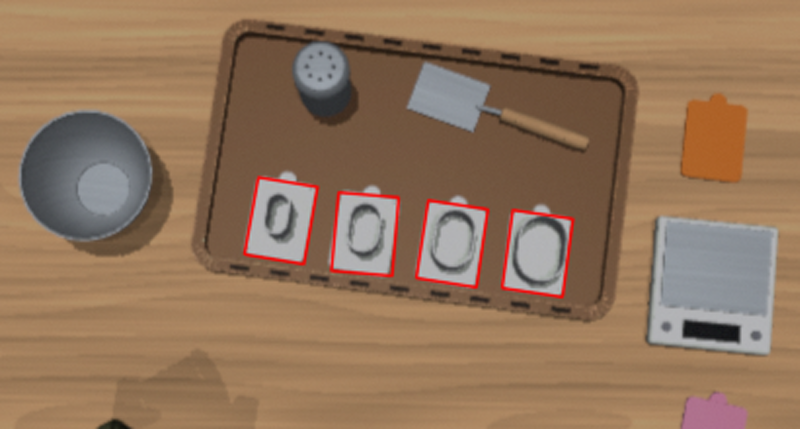

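The top view shows a, b, c and d standing in order from the bowl to the scale. Each is within about 2 mm of its card centre and aligned with it, at crop pixels (280,217), (366,230), (453,240) and (538,250). The bowl and scale look untouched.

```bash
python3 -c "
from cell import manip
print(manip.sign_off())"
```

```text
the job is handed in; nothing more can be done
None
```

I've handed the job in: the four moulds stand flat on the cards in order of size, smallest by the bowl and largest by the scale, each lengthwise and within about 2 mm of its card's centre; the bowl and scale were left alone, and the clock read about 23 s.

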